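# Fit the spice grinder's bayonet lid and hold it in the pulse position

## Task

Set the spice grinder pulsing: lift the loose storage cover off it and stand the cover knob up on the worktop, drop the bayonet lid into the collar with its two lugs down the two slots, and turn it clockwise (seen from above) against the spring to the half-turn mark, half way to the lock, never so far that it clicks into the lock. The spring would turn it back, so finish still gripping the lid and holding it at the half turn; leave the katori, salt shaker, seed jar and steel cup where they stand.

Things in the scene. Friction and masses are not known exactly. Their poses are not given: they have to be found in the camera images.
- grinder: spice grinder, fixed to the worktop: round white housing 132 mm across at the foot, 120 mm at the top, 114 mm tall, grey collar on top with a bore 92 mm across. Origin: centre of its underside, z up. Two entry slots 19 mm wide are cut in the collar's 6 mm thick lip at the grinder's +x and -x, open to the bore and out to radius 53 mm
- collar (a point): centre of the collar's top face, 114 mm above the worktop. A lid in the slots comes to rest on the bowl's rim, 14 mm below this point; its lugs then run clockwise (from above) in an 8 mm high channel under the lip. Counter-clockwise from the slots is blocked
- half_mark (a point): the single raised rib on the collar's top face at radius 55 mm, 45 deg clockwise (from above) of the slot at the grinder's +x: where the lid's bar points at the half turn (pulse position); another is opposite
- lock_mark (a point): middle of a pair of raised ribs on the collar's top face at radius 55 mm, 90 deg clockwise of the slot: the lock; another pair is opposite. From 55 to 60 deg of turn on, the lugs ride up on spring studs in the channel's floor, and they click over them at 75 to 85 deg
- lid: black bayonet lid, loose on the worktop, about 0.12 kg. Origin: centre of its underside, z up. A drum 89 mm across, 19 mm tall; on top a straight bar grip 62 mm long (along x), 22 mm wide (along y), from z = 19 to 50 mm. Two lugs 12 mm wide, 6 mm thick at the foot stick out at +x and -x, in line with the bar, to radius 51.5 mm. Half a revolution gives the same lid
- cover: the grey storage cover, standing loosely on the grinder's collar: a disc 124 mm across with a shallow plug (86 mm across, 6 mm deep) below and a round knob (27 mm across) in the middle of its top. Origin: centre of the plug's underside, z up. The disc spans z = 6 to 12 mm, the knob z = 12 to 40 mm. About 0.1 kg
- switch (a joint): angle (rad) of the sprung switch ring under the collar's lip, 0 at rest, growing as the lid's lugs push it clockwise. The lugs meet it after about 4 deg of turn, so it reads about 0.07 rad less than the lid's turn from the slots (about 0.71 at the half turn); its spring turns the lid back with about 0.13 N m at the half turn
- katori: small steel bowl standing upside down, 84 mm across and 45 mm tall, a bystander; origin at the centre of its underside
- salt_shaker: glass salt shaker, 44 mm across and 90 mm tall, a bystander; origin at the centre of its underside
- jar_seed: glass jar with a black lid, 74 mm across and 126 mm tall, a bystander; origin at the centre of its underside
- steel_cup: steel cup, 70 mm across and 62 mm tall, a bystander; origin at the centre of its underside

How it is judged (in metres and radians):
On the way, in this order (a step that is already met when the one before it is completed fails the run):
1. the storage cover is off the grinder and stands on the worktop, plug down and knob up (height (world z) of cover between -0.01 and 0.01 m and angle between cover's own z axis and vertical below 0.1 rad and linear speed of cover below 0.03 m/s), for 0.2 s.
2. the lid sits down in the collar, its lugs through the slots (horizontal distance between lid and grinder below 0.005 m and height (world z) of lid between 0.096 and 0.103 m and angle between lid's own z axis and vertical below 0.07 rad), for 0.1 s.
At the end, for the whole second after the job is handed in: The lid sits fully down in the collar (5 mm sideways, 4 mm in height), turned 45 deg clockwise from the slots within 10 deg with the switch ring at 0.5 to 0.92 rad, held still by the fingers (over 1 N); the cover stands level, plug down and at rest on the worktop (all of step 1 and horizontal distance between lid and grinder below 0.005 m and height (world z) of lid between 0.096 and 0.104 m and angle between lid's own z axis and vertical below 0.07 rad and angle between the x axis of lid and the x axis of grinder, either way round between 0.61 and 0.96 rad and value of joint switch between 0.5 and 0.92 rad and contact force between the fingers and lid above 1 N and angular speed of lid below 0.15 rad/s); the arm keeps its last pose, push and grip.
It fails at once if the lid was turned on past the half turn as far as the lock click (switch ring beyond 1.25 rad) (value of joint switch above 1.25 rad).
It fails at once if a bystander (katori, salt shaker, seed jar, steel cup) was shifted more than 4 cm (distance of any of katori, salt_shaker, jar_seed, steel_cup from where it was at the start of the episode above 0.04 m).
It also fails if it takes over 64 s, if anything falls off the work surface, if the arm or the gripper's body presses on something with over 40 N, if the wrist force passes 120 N, or if a joint passes its speed limit or range.

## Robot

A 6-joint arm with a two-finger parallel gripper is mounted at the origin on a cart in front of the work surface, level with it; the furniture and walls round the work are solid. World frame = base frame: x ahead of the robot, y to its left, z up, the work surface at z = 0. Lengths are in m, angles in degrees, forces in N, time in s.
With the tool pointing down it reaches from about 0.3 to 0.75 m from the base axis. Payload 8.5 kg.
Tool frame: the origin (TCP) lies at the very end of the fingers, on their centre line; the grasp point (between the pads) lies 19 mm behind it; y points along the fingers, z is the direction in which the jaws open and shut, and the axes are right-handed (so a half turn about y gives the same grasp; the last joint's range is limited). The gripper opens to 85 mm and grips with 20 to 120 N. Pads are 22 mm wide; open, the fingers measure 114 mm over their backs; the gripper's body (76 mm by 85 mm) begins 54 mm behind the grasp point. The pads swing forward as they close: fully open they stand 13 mm farther back than shut.
Start: joints at [52.924, 21.807, 74.336, -0, 83.858, -12.336], TCP at [0.23, 0.5, 0.231] pointing down, gripper open.
Joint ranges: [-178.18, 178.18], [-50.72, 133.34], [12.68, 142.11], [-81.47, 261.47], [9.98, 163.14], [-165.26, 165.26]. Speed limits (degrees/s): [136.94, 136.94, 180, 180, 180, 180].

## Interface

Orientations are given as a 3x3 rotation matrix whose columns are the frame's x, y, z axes.
In Python, from rig import env gives the robot as it stands. The module is installed in compiled form; this text tells all that it offers.
- The arm moves only by the tool servo_tool, never from a script. Its argument "rows" is one flat list of numbers, 7 for each row, row after row: the opening, from 0 (shut) to 1 (fully open), then the shift along the world's x, y, z in m, then the turn, a rotation vector about the world's x, y, z in degrees. A call has 1 to 10 rows; each row shifts and turns the commanded pose from where the row before left it; what a row does not reach is not made up. A row lasts 1/12 s, in which the tool goes at most 41.7 mm and 7.16 degrees, less where a joint would pass 70% of its speed; a pose out of reach is approached as far as the arm can. A call with a gripper value outside its range is refused whole. The fingers move at their own pace and stop on an object; "force" is the grip in N (left out, the last holds). Time passes only in rows, so rows that do not move let the fingers close. It gives the time, the measured TCP pose, the force and the opening at its end, in the units of the state.
- env.observe(): the state, without advancing time (a new reading comes with each control period).
- env.get_image(name): name is "side" or "top" or "wrist"; returns the picture (400x640x3 uint8, red, green, blue); there is no depth.
- env.camera_model(name): a dict with "camera_matrix" (3x3 intrinsics, pixels), "k1" (the pictures are not rectified: a ray, as slopes to the right and down, at radius r is drawn at 1 + k1 r^2 times it, then the intrinsics apply), "R" (3x3) and "t" (3): a world point X has camera coordinates R X + t; the wrist camera has in their place "mount" (4x4, takes a point from camera to tool coordinates, whose origin is the TCP and whose axes are the tool frame's). Camera axes: x right, y down, z forward; pixel columns grow to the right and rows downward; lengths in m; the calibration is good to about 2 mm. A picture is of the moment at which its call begins: read the wrist's pose just before it. camera_model takes no time and is no camera call.
- env.close_job(): hands the job in, once; it reports no verdict.
The state is a dict: "time_s": time; "q": joint angles; "qvel": joint speeds; "joint_efforts": joint torques, N m; "position": TCP position; "tool_rot": TCP orientation; "ft_force": force on the tool from outside, world axes, zero at the start; "wrist_torque": the same for the moment, N m; "grip_width": finger opening in m.
Only numpy, scipy, OpenCV 4.12 (cv2) and the standard library are available. Lean on these libraries where they do the work, as an engineer would, in place of code of your own. Each camera call takes 0.05 s, during which the arm holds its last target.

## Working session

There is one attempt and no reset: what is moved stays moved. The work goes in short steps, Python scripts to look and compute and a tool call to move; the robot and the scene stay as the last step left them, time stands still between calls to the robot, and variables do not carry over. Pictures are saved under pics/ and viewed, and the job is handed in when it is done.

Besides the shell and the picture viewer there is one more tool, called after "Call:" as name(argument=value, ...) on one line, values as JSON. servo_tool: Moves the arm, as the interface text tells. Its arguments: {"type":"object","properties":{"rows":{"type":"array","items":{"type":"number"}},"force":{"type":"number"}},"required":["rows"]}

```bash
mkdir -p pics; python3 - <<'E'
from rig import env
import cv2, numpy as np
s=env.observe(); print(s)
for n in ["side","top","wrist"]:
    m=env.camera_model(n); print(n,{k:np.round(v,4).tolist() for k,v in m.items()})
    cv2.imwrite(f"pics/{n}0.png",env.get_image(n)[:,:,::-1])
E
```

```text
{'time_s': 0.0, 'q': array([ 5.29239557e+01,  2.18420961e+01,  7.43851806e+01,  3.69901424e-04,
        8.38563867e+01, -1.23346016e+01]), 'qvel': array([ 0.07964203,  0.03898156, -0.02007481,  0.11593686,  0.1389319 ,
       -0.05913854]), 'joint_efforts': array([-1.77246595e-03, -4.48450756e+01, -2.31279284e+01, -2.68094082e-04,
        4.68666782e-03,  3.84685529e-05]), 'position': array([0.2300022 , 0.49928422, 0.23069889]), 'tool_rot': array([[ 9.08205260e-01, -8.85438969e-04,  4.18524100e-01],
       [-4.18524916e-01, -1.16113099e-03,  9.08204573e-01],
       [-3.18198417e-04, -9.99998934e-01, -1.42512355e-03]]), 'ft_force': array([-0.36477772,  0.12748634,  0.43658985]), 'wrist_torque': array([-0.05966382,  0.04441454,  0.00485966]), 'grip_width': 0.08516298980196484}
side {'camera_matrix': [[424.5556, 0.0, 324.9427], [0.0, 424.5556, 203.2335], [0.0, 0.0, 1.0]], 'k1': -0.0728, 'R': [[0.9875, -0.1573, 0.0045], [-0.052, -0.3532, -0.9341], [0.1485, 0.9222, -0.357]], 't': [-0.6127, 0.1323, 0.8109]}
top {'camera_matrix': [[483.2687, 0.0, 318.3768], [0.0, 483.2687, 192.1395], [0.0, 0.0, 1.0]], 'k1': 0.0178, 'R': [[-0.0249, -0.9995, 0.0187], [-0.9948, 0.0229, -0.0989], [0.0984, -0.0211, -0.9949]], 't': [-0.0182, 0.6236, 1.0927]}
wrist {'camera_matrix': [[316.0052, 0.0, 318.7411], [0.0, 316.0052, 203.5727], [0.0, 0.0, 1.0]], 'k1': -0.0285, 'mount': [[-0.0, 0.9462, 0.3235, -0.0828], [-0.0009, -0.3235, 0.9462, -0.1432], [1.0, -0.0003, 0.0008, 0.0009], [0.0, 0.0, 0.0, 1.0]]}
```

View pics/side0.png

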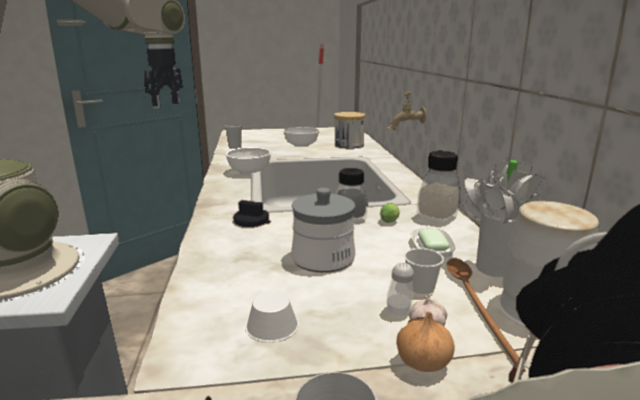

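View pics/top0.png

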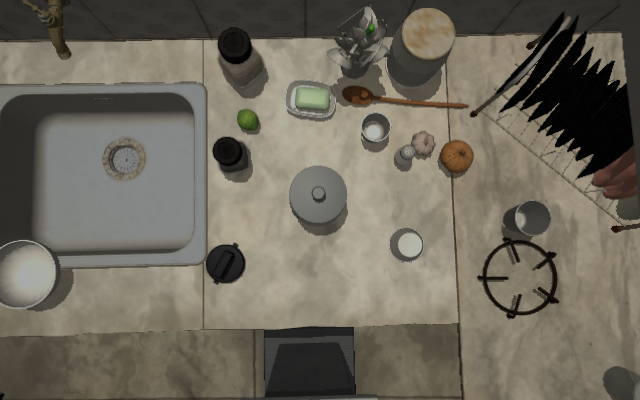

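View pics/wrist0.png

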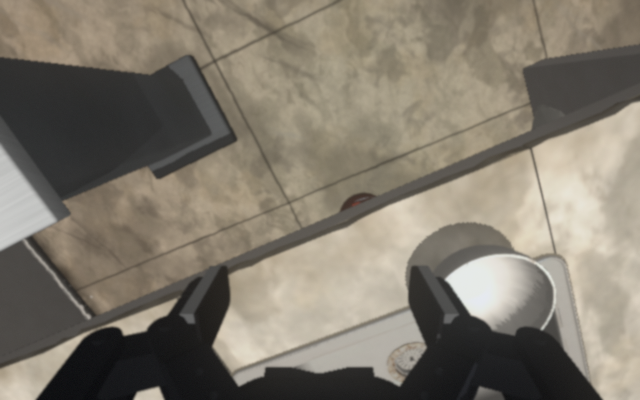

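The side view shows the grinder with its cover at (323,230) and the lid at (250,213). In the top view the knob is at (319,194), the lid at (226,263) with its bar slanting up to the right, the katori at (409,245), the shaker at (405,155), the cup at (375,128) and the jar at (230,153). Next I measure these.

```bash
cat > h.py <<'E'
import numpy as np, cv2
from rig import env
def cam(n,s=None):
    m=env.camera_model(n)
    if n=="wrist":
        T=np.eye(4);T[:3,:3]=s["tool_rot"];T[:3,3]=s["position"]
        W=T@m["mount"]; R=W[:3,:3].T; t=-R@W[:3,3]
    else: R,t=np.array(m["R"]),np.array(m["t"])
    return np.array(m["camera_matrix"]),m["k1"],R,t
def ray(c,uv):
    K,k1,R,t=c; d=np.array([(uv[0]-K[0,2])/K[0,0],(uv[1]-K[1,2])/K[1,1]])
    p=d.copy()
    for _ in range(20): p=d/(1+k1*(p@p))
    return -R.T@t, R.T@np.array([p[0],p[1],1])
def plane(c,uv,z):
    o,d=ray(c,uv); return o+d*(z-o[2])/d[2]
def proj(c,X):
    K,k1,R,t=c; P=R@np.array(X)+t; p=P[:2]/P[2]; p=p*(1+k1*(p@p))
    return K[:2,:2]@p+K[:2,2]
def cross(c1,u1,c2,u2):
    o1,d1=ray(c1,u1);o2,d2=ray(c2,u2)
    A=np.stack([d1,-d2],1); s=np.linalg.lstsq(A,o2-o1,rcond=None)[0]
    a=o1+d1*s[0];b=o2+d2*s[1]; return (a+b)/2,np.linalg.norm(a-b)
def snap(n,name):
    s=env.observe(); im=env.get_image(n); cv2.imwrite(f"pics/{name}.png",im[:,:,::-1]); return s,im
E
python3 - <<'E'
from h import *
im=cv2.imread("pics/top0.png")
c=cam("top")
cv2.imwrite("pics/lidcrop.png",cv2.resize(im[225:300,180:275],None,fx=7,fy=7,interpolation=cv2.INTER_CUBIC))
cv2.imwrite("pics/covcrop.png",cv2.resize(im[155:245,275:365],None,fx=6,fy=6,interpolation=cv2.INTER_CUBIC))
for n,uv,z in [("knob",(319,194),.148),("lid",(226,264),.019),("katori",(409,245),.045),("shaker",(405,155),.09),("jar",(230,153),.126),("cup",(375,128),.062)]:
    print(n,plane(c,uv,z).round(3))
cs=cam("side")
print("knob cross",cross(c,(319,194),cs,(323,192)))
E
```

```text
knob [ 0.607 -0.032  0.148]
lid [0.463 0.184 0.019]
katori [ 0.496 -0.236  0.045]
shaker [ 0.696 -0.227  0.09 ]
jar [0.702 0.156 0.126]
cup [ 0.765 -0.166  0.062]
knob cross (array([ 0.60939017, -0.0321592 ,  0.14297266]), np.float64(0.002838554832536837))
```

```bash
python3 - <<'E'
from h import *
im=cv2.imread("pics/top0.png"); g=im.max(2)
c=cam("top")
for nm,(x0,x1,y0,y1),lo,hi in [("lid",(195,258,235,295),0,60),]:
    sub=g[y0:y1,x0:x1]
    for T in (30,40,50,60):
        m=(sub<T).astype(np.uint8); cs,_=cv2.findContours(m,0,2); k=max(cs,key=cv2.contourArea)
        (cx,cy),r=cv2.minEnclosingCircle(k); print(T,cx+x0,cy+y0,r,cv2.contourArea(k))
E
```

```text
30 225.6458339691162 263.7916660308838 19.727460861206055 461.5
40 225.0 263.5 21.02984046936035 1109.0
50 225.5 263.0 21.731412887573242 1129.0
60 225.0 263.0 21.95459747314453 1138.5
```

View pics/lidcrop.png

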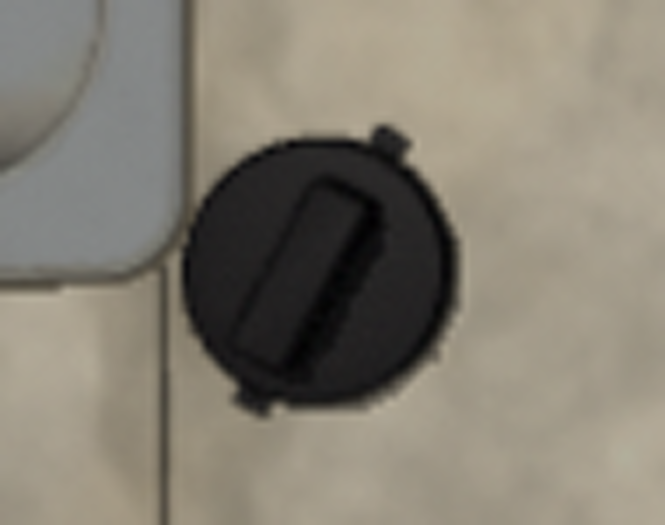

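View pics/covcrop.png

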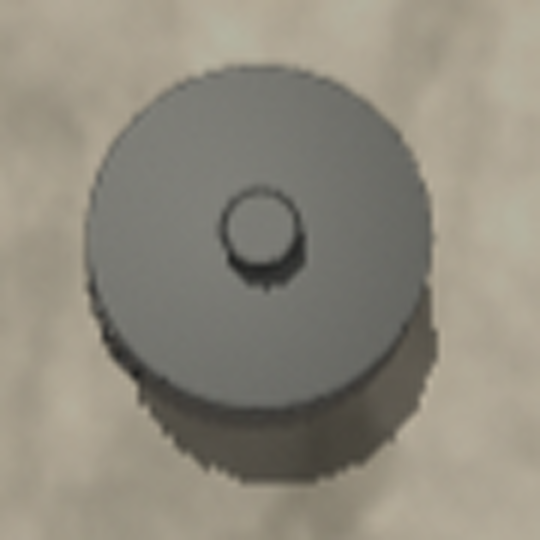

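The knob is at about (0.608, −0.032, 0.145), which matches the given 0.148 top, and the lid is at about (0.463, 0.184). I move to hover over the knob.

Call:
servo_tool(rows=[1,0.019,-0.0266,0,0,0,0,1,0.019,-0.0266,0,0,0,0,1,0.019,-0.0266,0,0,0,0,1,0.019,-0.0266,0,0,0,0,1,0.019,-0.0266,0,0,0,0,1,0.019,-0.0266,0,0,0,0,1,0.019,-0.0266,0,0,0,0,1,0.019,-0.0266,0,0,0,0,1,0.019,-0.0266,0,0,0,0,1,0.019,-0.0266,0,0,0,0], force=60)

```text
time_s: 0.98
position: [0.4208, 0.232, 0.2312]
tool_rot: [[0.908, -0.0, 0.419], [-0.419, -0.0, 0.908], [-0.0, -1.0, -0.0]]
ft_force: [0.6, 1.0, 0.7]
grip_width: 0.0852
```

Call:
servo_tool(rows=[1,0.019,-0.0266,0,0,0,0,1,0.019,-0.0266,0,0,0,0,1,0.019,-0.0266,0,0,0,0,1,0.019,-0.0266,0,0,0,0,1,0.019,-0.0266,0,0,0,0,1,0.019,-0.0266,0,0,0,0,1,0.019,-0.0266,0,0,0,0,1,0.019,-0.0266,0,0,0,0,1,0.019,-0.0266,0,0,0,0,1,0.007,-0.0266,0,0,0,0])

```text
time_s: 1.82
position: [0.5997, -0.0341, 0.2305]
tool_rot: [[0.908, -0.0, 0.419], [-0.419, 0.0, 0.908], [-0.0, -1.0, 0.0]]
ft_force: [-0.0, -0.3, -1.0]
grip_width: 0.0855
```

```bash
python3 - <<'E'
from h import *
s,im=snap("wrist","w1"); print(s["position"],s["time_s"])
c=cam("wrist",s); print(proj(c,(.608,-.032,.148)))
E
```

```text
[ 0.59967016 -0.03412964  0.2305464 ] 1.8167
[324.41818753 218.74568633]
```

View pics/w1.png

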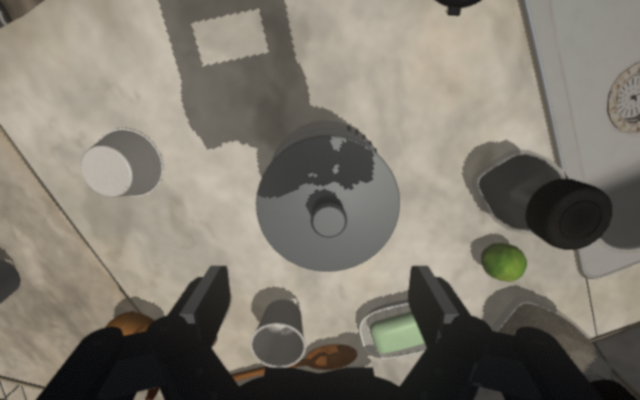

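```bash
python3 - <<'E'
from h import *
s=env.observe(); c=cam("wrist",s); print(plane(c,(329,220),.148))
im=cv2.imread("pics/w1.png")
sub=cv2.resize(im[180:250,290:370],None,fx=8,fy=8,interpolation=cv2.INTER_CUBIC); cv2.imwrite("pics/w1c.png",sub)
E
```

```text
[ 0.61057007 -0.03377226  0.148     ]
```

View pics/w1c.png

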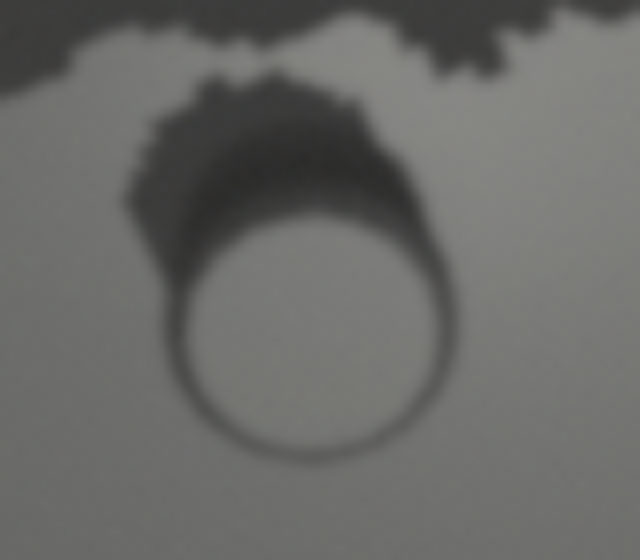

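Call:
servo_tool(rows=[1,0.0053,0.001,-0.025,0,0,0,1,0.005,0,-0.025,0,0,0,1,0,0,-0.025,0,0,0,1,0,0,-0.02,0,0,0,1,0,0,-0.0115,0,0,0,1,0,0,0,0,0,0])

```text
time_s: 2.37
position: [0.607, -0.0311, 0.1219]
tool_rot: [[0.908, -0.006, 0.419], [-0.419, 0.001, 0.908], [-0.006, -1.0, -0.001]]
ft_force: [-1.4, -1.3, 0.6]
grip_width: 0.0854
```

Call:
servo_tool(rows=[0,0,0,0,0,0,0,0,0,0,0,0,0,0,0,0,0,0,0,0,0,0,0,0,0,0,0,0,0,0,0,0,0,0,0,0,0,0,0,0,0,0,0,0,0,0,0,0,0,0,0,0,0,0,0,0,0,0,0,0,0,0,0])

```text
time_s: 3.12
position: [0.6088, -0.0316, 0.1258]
tool_rot: [[0.908, 0.002, 0.418], [-0.418, -0.0, 0.908], [0.002, -1.0, 0.0]]
ft_force: [-0.5, -0.2, 6.5]
grip_width: 0.025
```

Call:
servo_tool(rows=[0,0,0,0.01,0,0,0,0,0,0,0.02,0,0,0,0,0,0,0.03,0,0,0,0,-0.01,0,0.02,0,0,0,0,-0.03,-0.003,0,0,0,0,0,-0.035,-0.003,0,0,0,0,0,-0.035,-0.003,0,0,0,0,0,-0.035,-0.003,0,0,0,0,0,-0.025,-0.003,0,0,0,0,0,0,0,0,0,0,0])

```text
time_s: 3.95
position: [0.4345, -0.0461, 0.2054]
tool_rot: [[0.908, -0.002, 0.419], [-0.419, 0.0, 0.908], [-0.002, -1.0, -0.001]]
ft_force: [0.2, 0.9, -1.6]
grip_width: 0.0253
```

```bash
python3 - <<'E'
from h import *
s,im=snap("side","s2"); print(s["position"],s["ft_force"])
s,im=snap("wrist","w2")
s,im=snap("top","t2")
E
```

```text
[ 0.43451881 -0.04608691  0.20540592] [ 0.23071245  0.9310206  -1.55560419]
```

View pics/s2.png

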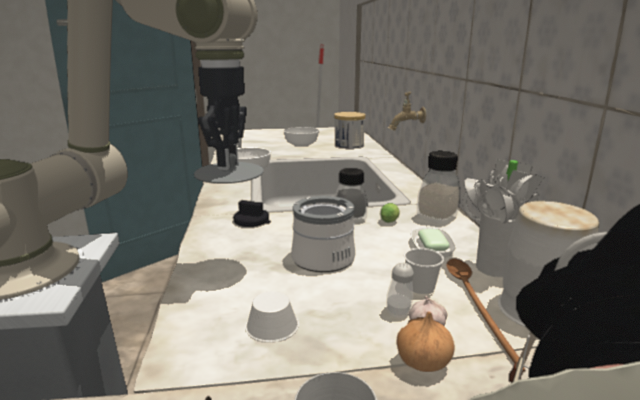

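View pics/w2.png

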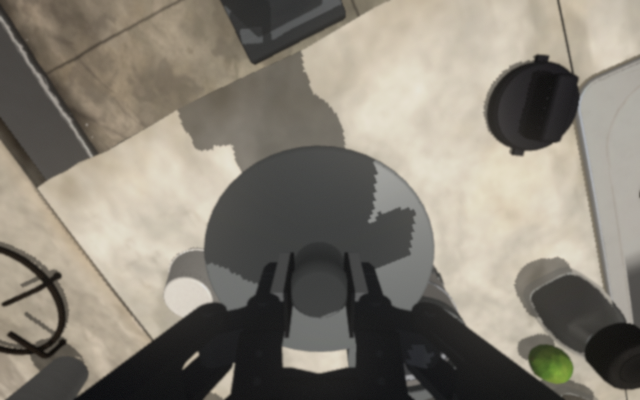

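View pics/t2.png

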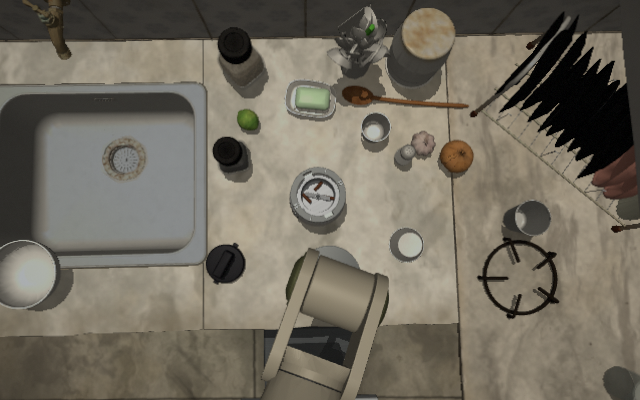

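The cover hangs level in the grip. The bowl is open now, with its collar at (318,196) in the top view. I lower the cover to the worktop.

Call:
servo_tool(rows=[0,0.004,-0.002,-0.03,0,0,0,0,0,0,-0.035,0,0,0,0,0,0,-0.035,0,0,0,0,0,0,-0.035,0,0,0,0,0,0,-0.025,0,0,0,0,0,0,-0.015,0,0,0,0,0,0,-0.008,0,0,0,0,0,0,-0.003,0,0,0,0,0,0,-0.001,0,0,0])

```text
time_s: 4.85
position: [0.4432, -0.0485, 0.0179]
tool_rot: [[0.908, 0.0, 0.418], [-0.418, -0.0, 0.908], [0.0, -1.0, 0.0]]
ft_force: [-0.1, -0.2, -0.8]
grip_width: 0.0251
```

```bash
python3 - <<'E'
from h import *
im=cv2.imread("pics/t2.png")
cv2.imwrite("pics/col.png",cv2.resize(im[160:235,280:360],None,fx=9,fy=8*9/8,interpolation=cv2.INTER_CUBIC)[:, :])
E
```

```text
(no output)
```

View pics/col.png

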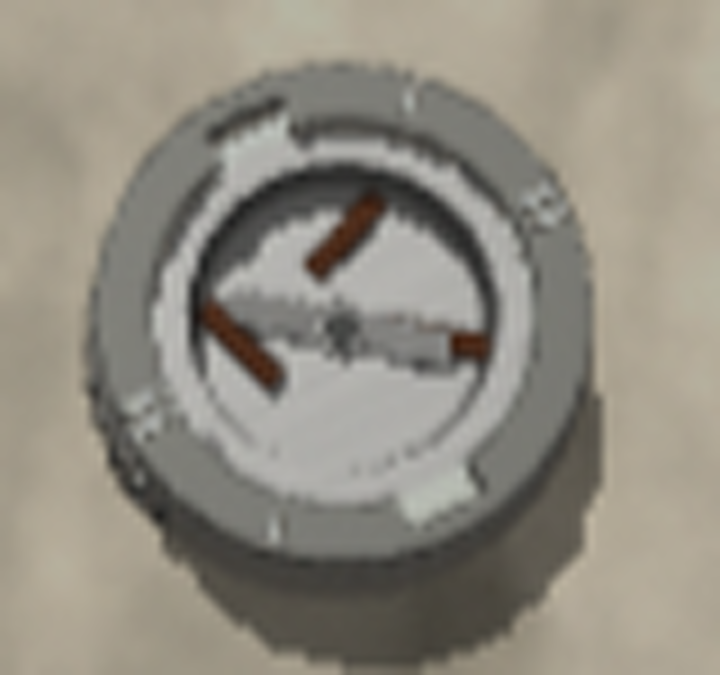

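Call:
servo_tool(rows=[0,0,0,-0.001,0,0,0,0,0,0,-0.001,0,0,0,0,0,0,0,0,0,0])

```text
time_s: 5.1
position: [0.4434, -0.0486, 0.0178]
tool_rot: [[0.908, 0.003, 0.418], [-0.418, -0.001, 0.908], [0.003, -1.0, 0.0]]
ft_force: [-5.3, 2.0, 17.9]
grip_width: 0.0249
```

```bash
python3 - <<'E'
from h import *
c=cam("top")
im=cv2.imread("pics/t2.png")
f=lambda p,z: plane(c,(280+(p[0]+.5)/9-.5,160+(p[1]+.5)/9-.5),z)
S=[f((253,142),.108),f((440,500),.108)]
H=[f((411,97),.115),f((275,530),.115)]
L=[f((545,205),.115),f((145,415),.115)]
for P in (S,H,L):
    d=P[0]-P[1]; print(((P[0]+P[1])/2).round(4), np.hypot(*d[:2]).round(4), np.degrees(np.arctan2(d[1],d[0])))
g=lambda p,z: plane(c,(180+(p[0]+.5)/7-.5,225+(p[1]+.5)/7-.5),z)
a,b=g((390,143),.004),g((250,400),.004); d=a-b; print("lid",(a+b)/2,np.hypot(*d[:2]),np.degrees(np.arctan2(d[1],d[0])))
print("drum",g((321,270),.012))
for n in ("side",): pass
s,i=snap("side","s3")
E
```

```text
[ 0.6088 -0.0306  0.108 ] 0.0974 26.082326736127893
[ 0.6101 -0.0298  0.115 ] 0.1089 -18.775258468603162
[ 0.6108 -0.0304  0.115 ] 0.1081 -63.541295691386544
lid [0.46369013 0.18780858 0.004     ] 0.09592094454311871 -29.27807242757439
drum [0.46432503 0.18620828 0.012     ]
```

View pics/s3.png

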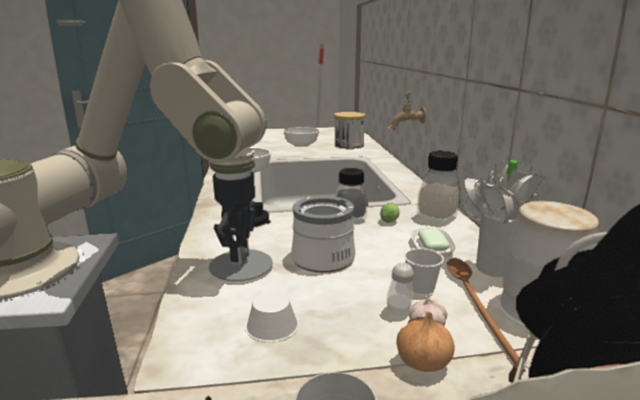

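The cover is pressed on the worktop with 18 N. Slot angle comes out at 26.1° from the slots, 26.2° from the single ribs and 26.5° from the lock ribs, which agree; the collar centre is about (0.610, −0.030). Now I release and rise.

Call:
servo_tool(rows=[1,0,0,0.001,0,0,0,1,0,0,0,0,0,0,1,0,0,0,0,0,0,1,0,0,0,0,0,0,1,0,0,0.01,0,0,0,1,0,0,0.03,0,0,0,1,0,0,0.04,0,0,0,1,0,0,0.04,0,0,0,1,0,0,0.03,0,0,0])

```text
time_s: 5.9
position: [0.4428, -0.0486, 0.1699]
tool_rot: [[0.908, 0.002, 0.418], [-0.418, -0.001, 0.908], [0.003, -1.0, 0.0]]
ft_force: [0.6, -0.3, -0.3]
grip_width: 0.0854
```

Call:
servo_tool(rows=[1,0.003,0.034,0,0,0,-2,1,0.003,0.034,0,0,0,-2.6,1,0.003,0.034,0,0,0,0,1,0.003,0.034,0,0,0,0,1,0.003,0.034,0,0,0,0,1,0.003,0.034,0,0,0,0,1,0.003,0.032,0,0,0,0,1,0,0,0,0,0,0])

```text
time_s: 6.57
position: [0.4634, 0.1918, 0.1667]
tool_rot: [[0.874, 0.0, 0.486], [-0.486, 0.001, 0.874], [-0.0, -1.0, 0.001]]
ft_force: [-0.5, -0.9, -0.6]
grip_width: 0.0856
```

```bash
python3 - <<'E'
from h import *
s,im=snap("wrist","w4"); print(s["position"],s["tool_rot"],s["time_s"],s["q"],s["ft_force"])
c=cam("wrist",s); print(proj(c,(.464,.187,.05)))
s,im=snap("side","s4")
s,im=snap("top","t4")
E
```

```text
[0.46335475 0.19181393 0.16672552] [[ 8.73815131e-01  3.89047613e-04  4.86258126e-01]
 [-4.86258179e-01  1.34658137e-03  8.73814151e-01]
 [-3.14830826e-04 -9.99999018e-01  1.36584076e-03]] 6.5667 [ 8.89901241e+00  2.04270367e+01  8.81135930e+01  7.67757410e-02
  7.14254281e+01 -5.20304703e+01] [-0.46325101 -0.86376719 -0.56474041]
[312.75462293 200.23869838]
```

View pics/w4.png

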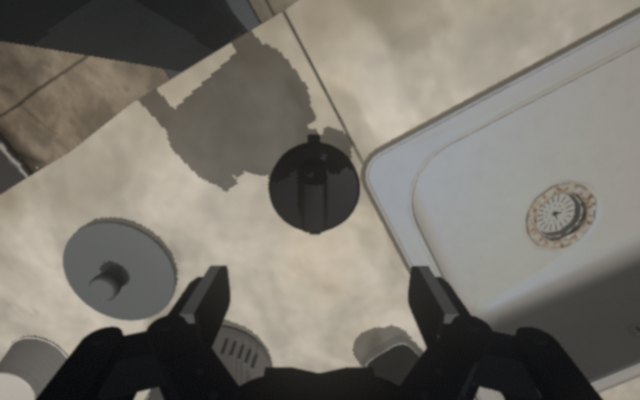

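View pics/s4.png

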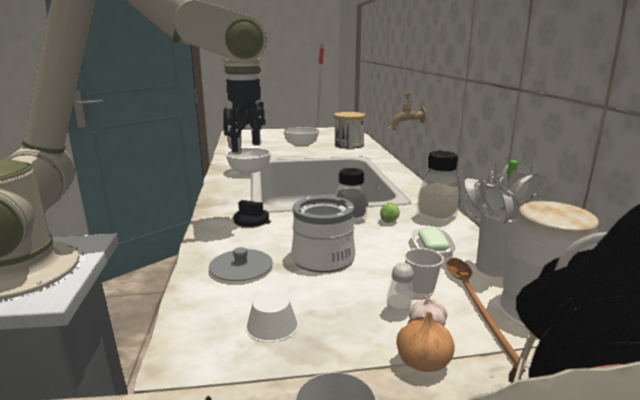

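View pics/t4.png

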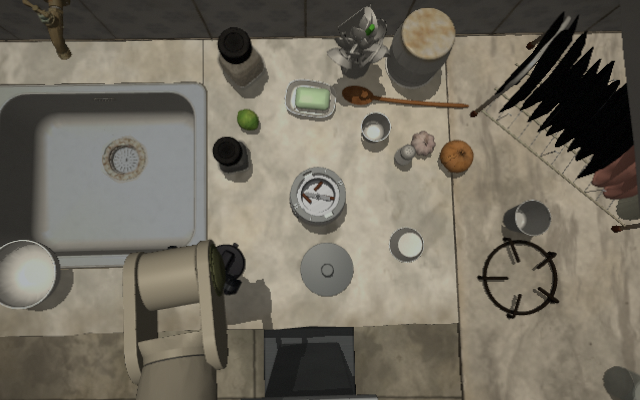

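The cover stands flat, knob up, with its disc at (326,269) in the top view. In the wrist view the lid's drum is at (314,187), with its lugs at (314,140) and (316,232). I refine that from the picture.

```bash
python3 - <<'E'
from h import *
im=cv2.imread("pics/w4.png"); s=env.observe(); c=cam("wrist",s)
sub=im[125:245,260:370].astype(float); sub=np.clip((sub)*3,0,255).astype(np.uint8)
cv2.imwrite("pics/w4c.png",cv2.resize(sub,None,fx=5,fy=5,interpolation=cv2.INTER_CUBIC))
print(plane(c,(314,187),.015),plane(c,(314,138),.004),plane(c,(316,234),.004))
E
```

```text
[0.46237347 0.18387552 0.015     ] [0.42270239 0.20620795 0.004     ] [0.510927   0.15857543 0.004     ]
```

View pics/w4c.png

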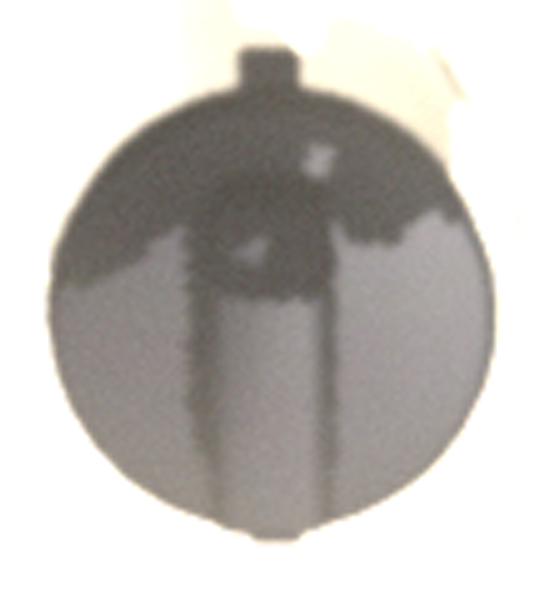

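Call:
servo_tool(rows=[1,0.0006,-0.0068,-0.02,0,0,0,1,0,0,-0.035,0,0,0,1,0,0,-0.035,0,0,0,1,0,0,-0.03,0,0,0,1,0,0,-0.015,0,0,0,1,0,0,-0.008,0,0,0,1,0,0,0,0,0,0])

```text
time_s: 7.3
position: [0.4637, 0.1796, 0.0227]
tool_rot: [[0.871, -0.003, 0.491], [-0.491, -0.0, 0.871], [-0.002, -1.0, -0.002]]
ft_force: [-0.6, -0.2, -0.5]
grip_width: 0.0853
```

Call:
servo_tool(rows=[0,0,0,0,0,0,0,0,0,0,0,0,0,0,0,0,0,0,0,0,0,0,0,0,0,0,0,0,0,0,0,0,0,0,0,0,0,0,0,0,0,0,0,0,0,0,0,0,0,0,0,0,0,0,0,0], force=90)

```text
time_s: 7.97
position: [0.4645, 0.1809, 0.0247]
tool_rot: [[0.872, 0.002, 0.49], [-0.49, 0.0, 0.872], [0.001, -1.0, 0.001]]
ft_force: [-0.8, 0.1, 8.6]
grip_width: 0.0202
```

The lid is gripped (opening 20 mm on the 22 mm bar; the knob also read about 2 mm low). I lift it and turn it to the slot angle, at a spot where the wrist camera sees both lid and collar.

Call:
servo_tool(rows=[0,0,0,0.02,0,0,0,0,0,0,0.04,0,0,0,0,0,0,0.04,0,0,0,0,0,0,0.04,0,0,0,0,0.01,-0.006,0.035,0,0,3.5,0,0.024,-0.015,0,0,0,6,0,0.026,-0.017,0,0,0,6,0,0.026,-0.017,0,0,0,6,0,0.026,-0.017,0,0,0,6,0,0.026,-0.017,0,0,0,6])

```text
time_s: 8.8
position: [0.6029, 0.0908, 0.1988]
tool_rot: [[0.997, -0.0, -0.078], [0.078, -0.0, 0.997], [-0.0, -1.0, -0.0]]
ft_force: [0.1, -0.3, -1.0]
grip_width: 0.0205
```

Call:
servo_tool(rows=[0,0.026,-0.017,0,0,0,6,0,0.026,-0.016,0,0,0,6,0,0.026,-0.016,0,0,0,6,0,0.02,-0.012,0,0,0,4,0,0.012,-0.008,0,0,0,0,0,0,0,0,0,0,0,0,0,0,0,0,0,0])

```text
time_s: 9.38
position: [0.7119, 0.0225, 0.198]
tool_rot: [[0.898, -0.001, -0.44], [0.44, 0.0, 0.898], [-0.001, -1.0, 0.001]]
ft_force: [-0.1, 0.2, -1.2]
grip_width: 0.0206
```

```bash
python3 - <<'E'
from h import *
s,im=snap("wrist","w5"); print(s["position"],s["tool_rot"],s["time_s"],s["q"],s["ft_force"],s["grip_width"])
np.savez("w5.npz",p=s["position"],R=s["tool_rot"])
c=cam("wrist",s); print(proj(c,(.61,-.03,.114)))
s,im=snap("side","s5")
E
```

```text
[0.71187558 0.02253046 0.19796703] [[ 8.97939594e-01 -1.46754963e-03 -4.40116271e-01]
 [ 4.40117100e-01  2.82723712e-04  8.97940342e-01]
 [-1.19334071e-03 -9.99998883e-01  8.99762501e-04]] 9.3833 [-7.68473209e+00  4.02646863e+01  4.67316196e+01  4.81644705e-03
  9.30891896e+01 -1.23795818e+02] [-0.1366659   0.18614619 -1.23603853] 0.020625865327375998
[314.7665299   43.94998967]
```

View pics/w5.png

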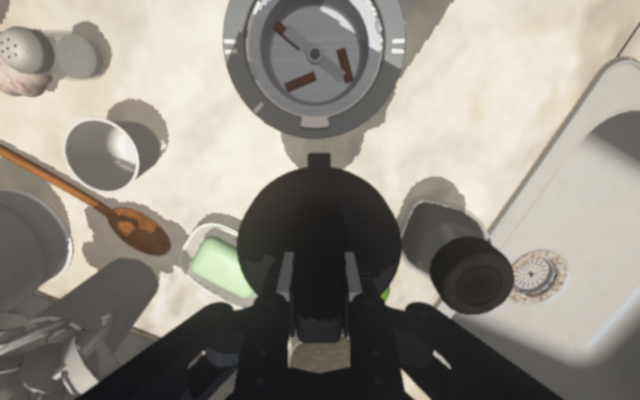

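View pics/s5.png

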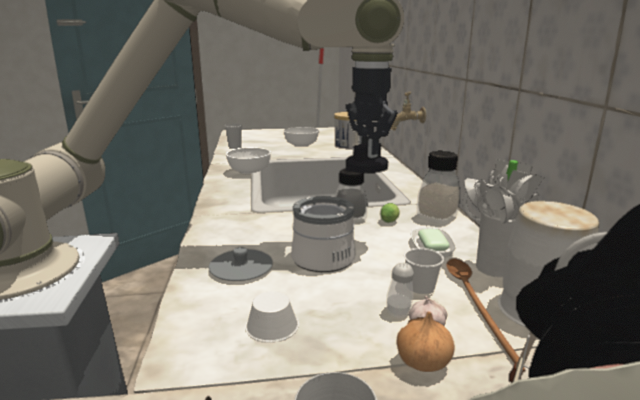

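```bash
python3 - <<'E'
from h import *
im=cv2.imread("pics/w5.png")
cv2.imwrite("pics/w5a.png",cv2.resize(im[0:150,215:415],None,fx=4,fy=4,interpolation=cv2.INTER_CUBIC))
sub=np.clip(im[140:290,225:415].astype(float)*2.5,0,255).astype(np.uint8)
cv2.imwrite("pics/w5b.png",cv2.resize(sub,None,fx=4,fy=4,interpolation=cv2.INTER_CUBIC))
E
```

```text
(no output)
```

View pics/w5a.png

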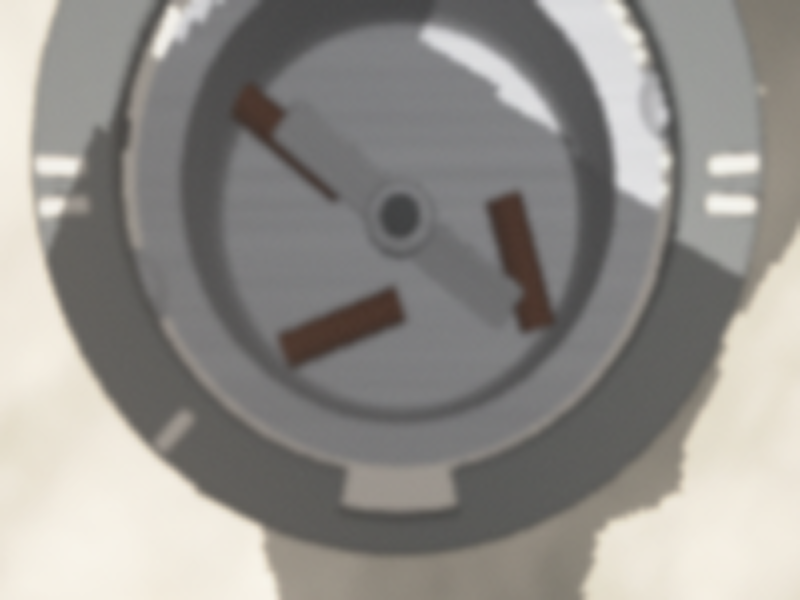

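View pics/w5b.png

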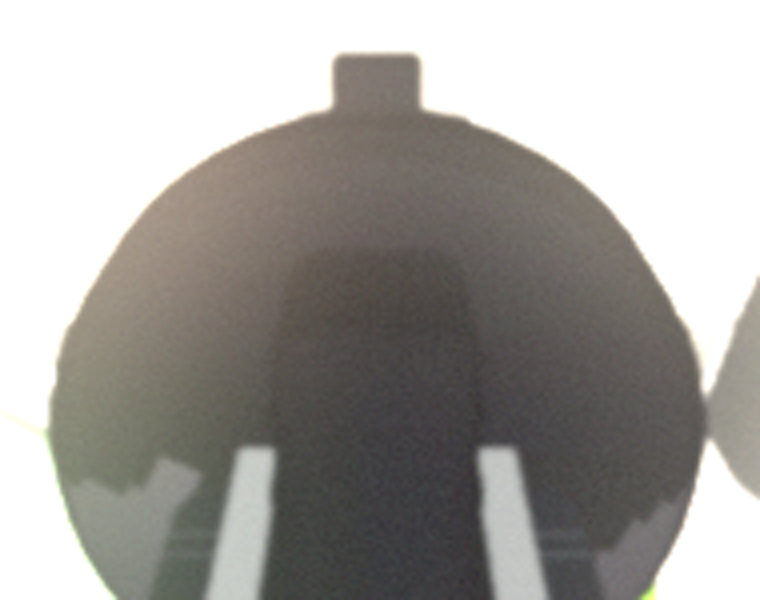

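```bash
python3 - <<'E'
from h import *
d=np.load("w5.npz"); s=dict(position=d["p"],tool_rot=d["R"]); c=cam("wrist",s)
R,p=s["tool_rot"],s["position"]; T=lambda X:(R.T@(X-p)).round(4)
z0=p[2]-.0247
for z in (z0,z0+.006): print("lug tip",T(plane(c,(318.6,153.1),z)))
print("lug L/R",T(plane(c,(225+334/4-.4,140+75/4),z0+.006)),T(plane(c,(225+419/4-.4,140+75/4),z0+.006)))
for z in (z0,z0+.019):
    # drum fit from edge points
    im=cv2.imread("pics/w5.png").max(2)
    pts=[]
    for v in range(172,240,2):
        row=im[v,225:415]; th=np.where(row<70)[0]; pts+= [(225+th[0]-.5,v),(225+th[-1]+.5,v)] if v<225 else [(225+th[0]-.5,v)]
    P=np.array([plane(c,q,z) for q in pts]); L=(P-p)@R
    A=np.c_[2*L[:,0],2*L[:,2],np.ones(len(L))]; b=(L[:,[0,2]]**2).sum(1); x=np.linalg.lstsq(A,b,rcond=None)[0]
    print("drum",z-z0,x[:2],np.sqrt(x[2]+x[0]**2+x[1]**2), np.abs(A@x-b).max())
z=.1155
a,b=plane(c,(229.6,46.1),z),plane(c,(397.9,45.6),z); print("locks",a,b,(a+b)/2,np.linalg.norm(a-b),T((a+b)/2))
dd=b-a; print("angle->slot",np.degrees(np.arctan2(dd[1],dd[0]))-90)
h=plane(c,(258.1,107.1),z); e=h-(a+b)/2; print("half",np.linalg.norm(e),np.degrees(np.arctan2(e[1],e[0])))
sl=plane(c,(314.4,121.6),.108)-(a+b)/2;print("slot",np.degrees(np.arctan2(sl[1],sl[0])),np.hypot(*sl[:2]))
print("tool x ang",np.degrees(np.arctan2(R[1,0],R[0,0])))
E
```

```text
lug tip [-0.0532  0.0248  0.0001]
lug tip [-0.0543  0.0188  0.0001]
lug L/R [-0.0513  0.0188 -0.0054] [-0.0513  0.0188  0.0056]
drum 0.0 [0.00874708 0.00305992] 0.05211812951426226 0.0006938691672351768
drum 0.01899999999999999 [-0.00155662  0.00271869] 0.04622214228483681 0.0005457579720386813
locks [ 0.63551712 -0.0791443   0.1155    ] [0.5871218  0.01897063 0.1155    ] [ 0.61131946 -0.03008684  0.1155    ] 0.10940131361127646 [-0.1134  0.0826 -0.0031]
angle->slot 26.254880662616202
half 0.054270681103100446 -18.822887090050255
slot 26.28017181132111 0.04873225184390704
tool x ang 26.111372788758317
```

The wrist view gives the collar centre at (0.6113, −0.0301) and the slot angle at 26.25°, both agreeing with the top view. The lid's centre sits 1.7 mm toward tool −x, and tool x points to 26.1°. I move over the collar.

Call:
servo_tool(rows=[0,-0.025,-0.013,0,0,0,0,0,-0.03,-0.0155,0,0,0,0.15,0,-0.03,-0.0155,0,0,0,0,0,-0.0147,-0.0078,-0.02,0,0,0,0,0,0,-0.025,0,0,0,0,0,0,0,0,0,0,0,0,0,0,0,0,0])

```text
time_s: 10.07
position: [0.6117, -0.0284, 0.154]
tool_rot: [[0.896, -0.001, -0.444], [0.444, 0.0, 0.896], [-0.001, -1.0, 0.001]]
ft_force: [1.0, -0.5, -0.3]
grip_width: 0.021
```

```bash
python3 - <<'E'
from h import *
s,im=snap("wrist","w6"); print(s["position"],s["tool_rot"],s["time_s"],s["ft_force"],s["grip_width"])
s,im=snap("side","s6")
cv2.imwrite("pics/s6c.png",cv2.resize(im[130:290,240:420,::-1],None,fx=4,fy=3.7,interpolation=cv2.INTER_CUBIC))
E
```

```text
[ 0.61172492 -0.02838253  0.15402659] [[ 8.96202570e-01 -1.39005592e-03 -4.43642898e-01]
 [ 4.43643860e-01  4.67419461e-04  8.96203050e-01]
 [-1.03840503e-03 -9.99998925e-01  1.03559230e-03]] 10.0667 [ 1.04547886 -0.53823573 -0.30937058] 0.02099654491268219
```

View pics/w6.png

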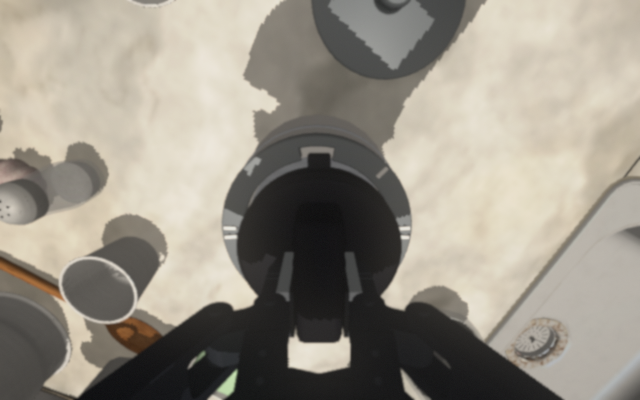

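View pics/s6c.png

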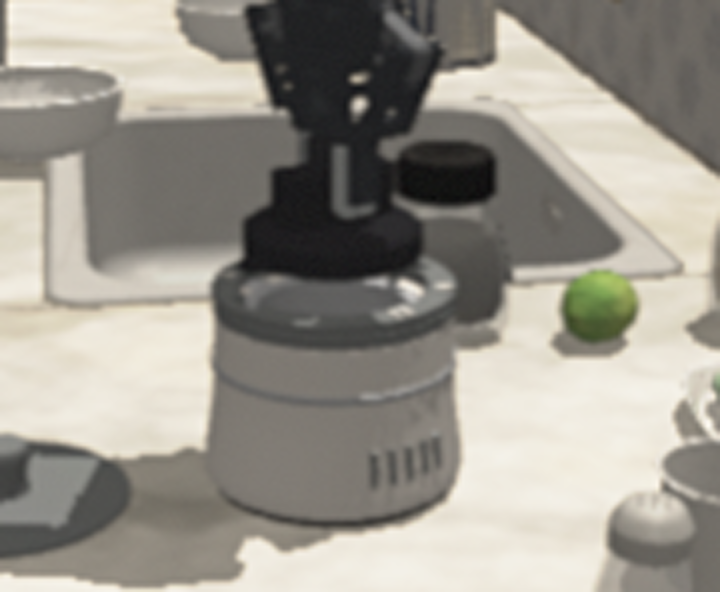

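Lug and slot line up at (318,155) in the wrist view. I measure the ribs again from here.

```bash
python3 - <<'E'
from h import *
im=cv2.imread("pics/w6.png")
sub=np.clip(im[125:255,215:420].astype(float)*1.8,0,255).astype(np.uint8)
cv2.imwrite("pics/w6c.png",cv2.resize(sub,None,fx=4,fy=4,interpolation=cv2.INTER_CUBIC)[:600,:800])
E
```

View pics/w6c.png

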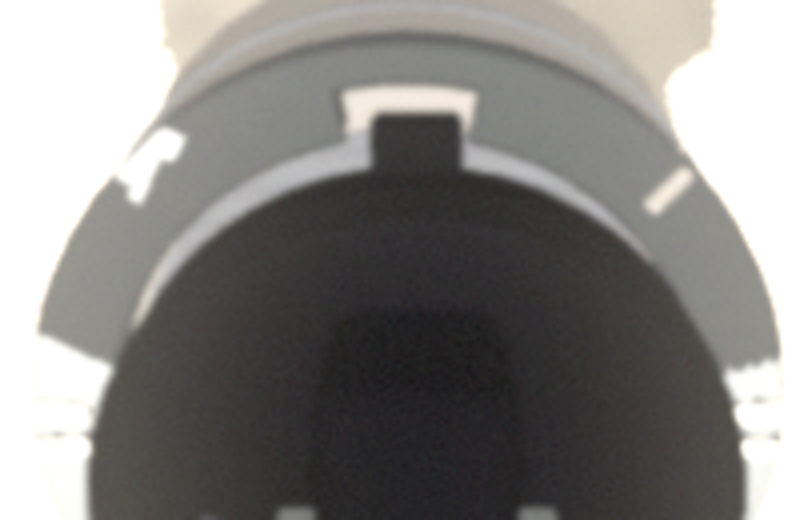

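```bash
python3 - <<'E'
from h import *
s=env.observe(); c=cam("wrist",s); R,p=s["tool_rot"],s["position"]; print(p)
f=lambda x,y,z:(R.T@(plane(c,(215+(x+.5)/4-.5,125+(y+.5)/4-.5),z)-p))
print("slot corners",f(342,93,.114),f(476,93,.114))
print("half rib",f(669,192,.1155))
z0=p[2]-.0247
print("lug", f(373,113,z0),f(461,113,z0))
im=cv2.imread("pics/w6.png").max(2)
for cc in (225,228,231,401,405,408): print(cc, im[222:245,cc])
E
```

```text
[ 0.61310741 -0.02860514  0.15538625]
slot corners [-0.05341729  0.04130353 -0.01068963] [-0.05341875  0.04127478  0.00881982]
half rib [-0.03904177  0.03975893  0.03758235]
lug [-0.0533742   0.02460988 -0.00564201] [-0.05337598  0.02459262  0.00606864]
225 [147 145 141 148 189 224 230 217 176 150 144 138 139 173 213 223 213 175
 150 146 150 156 164]
228 [148 147 144 150 187 223 232 222 182 152 139 127 139 187 224 232 220 179
 150 144 144 143 144]
231 [148 147 143 145 180 222 232 223 186 154 144 136 150 198 227 229 213 173
 149 145 145 143 144]
401 [145 145 143 142 166 210 227 221 189 151 127 108 115 156 186 186 166 130
 103  96  91  90  91]
405 [144 140 127 126 171 220 231 223 185 152 142 140 142 177 220 230 221 180
 149 141 141 141 140]
408 [145 143 140 147 185 222 230 220 178 147 136 122 118 153 198 217 204 168
 145 144 150 157 168]
```

Call:
servo_tool(rows=[0,0,-0.0006,-0.009,0,0,0,0,0,0,-0.004,0,0,0,0,0,0,-0.003,0,0,0,0,0,0,-0.003,0,0,0,0,0,0,-0.002,0,0,0,0,0,0,0,0,0,0])

```text
time_s: 10.67
position: [0.6122, -0.0297, 0.1323]
tool_rot: [[0.896, -0.001, -0.443], [0.443, 0.0, 0.896], [-0.001, -1.0, 0.001]]
ft_force: [0.4, -0.1, -1.4]
grip_width: 0.0204
```

No contact force, and the lid's bottom is already about 6 mm below the collar's top. I continue down.

Call:
servo_tool(rows=[0,0,0,-0.003,0,0,0,0,0,0,-0.002,0,0,0,0,0,0,-0.002,0,0,0,0,0,0,-0.001,0,0,0,0,0,0,0,0,0,0])

```text
time_s: 11.08
position: [0.6126, -0.0298, 0.1255]
tool_rot: [[0.896, 0.001, -0.443], [0.443, -0.0, 0.896], [0.001, -1.0, -0.001]]
ft_force: [-1.1, -0.2, 3.6]
grip_width: 0.0205
```

Call:
servo_tool(rows=[0,0,0,-0.001,0,0,0,0,0,0,-0.0005,0,0,0,0,0,0,0,0,0,0])

```text
time_s: 11.33
position: [0.6127, -0.0298, 0.1245]
tool_rot: [[0.896, 0.002, -0.443], [0.443, -0.001, 0.896], [0.001, -1.0, -0.001]]
ft_force: [-2.3, 0.2, 7.7]
grip_width: 0.0205
```

```bash
python3 - <<'E'
from h import *
s,im=snap("wrist","w7"); print(s["position"],s["time_s"],s["ft_force"],s["wrist_torque"])
cv2.imwrite("pics/w7c.png",cv2.resize(im[125:255,215:420,::-1],None,fx=3.9,fy=3.9,interpolation=cv2.INTER_CUBIC))
s,im=snap("side","s7")
cv2.imwrite("pics/s7c.png",cv2.resize(im[130:290,240:420,::-1],None,fx=4,fy=3.7,interpolation=cv2.INTER_CUBIC))
E
```

```text
[ 0.61272454 -0.02984244  0.12454044] 11.3333 [-2.34951641  0.2055222   7.6602688 ] [ 0.07805427  0.47634118 -0.01106755]
```

View pics/w7c.png

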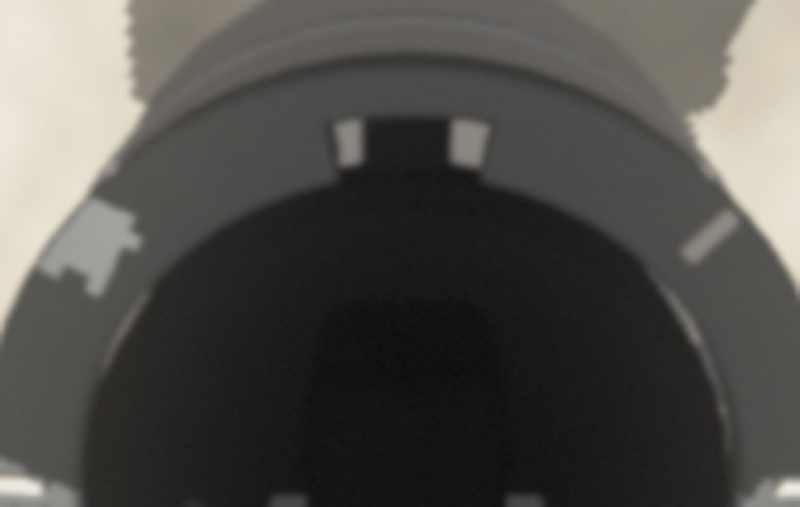

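View pics/s7c.png

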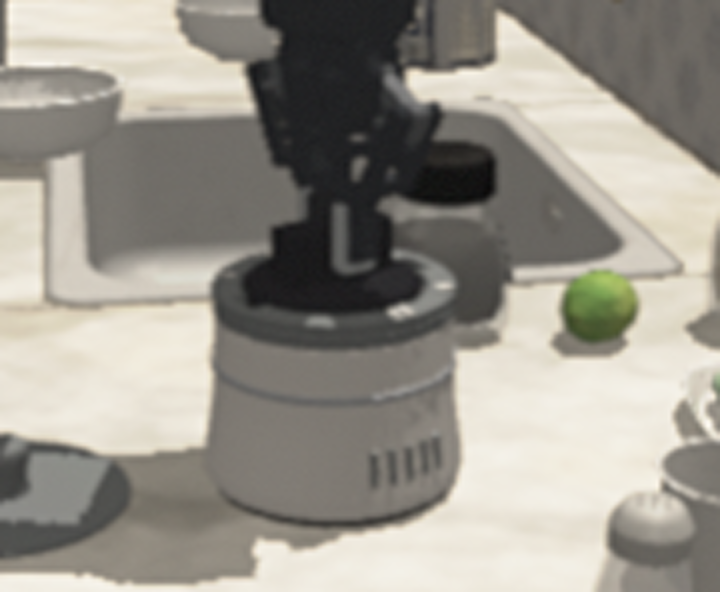

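The lid is seated, with both sides of the lug visible in the slot and TCP z at 0.1245, right for a lid at 0.100. Now I turn it clockwise in stages.

Call:
servo_tool(rows=[0,0.0005,0.0003,0,0,0,0,0,0,-0.0001,0,0,0,-2.5,0,0,-0.0001,0,0,0,-2.5,0,0,-0.0001,0,0,0,-3,0,0,-0.0001,0,0,0,-3,0,0,-0.0001,0,0,0,-3,0,0,-0.0001,0,0,0,-3,0,0,-0.0001,0,0,0,-3,0,0,0,0,0,0,0])

```text
time_s: 12.18
position: [0.6139, -0.0303, 0.1248]
tool_rot: [[0.994, 0.004, -0.107], [0.107, -0.001, 0.994], [0.004, -1.0, -0.001]]
ft_force: [1.0, 0.0, 7.8]
grip_width: 0.0205
```

```bash
python3 - <<'E'
from h import *
s=env.observe();R=s["tool_rot"]; print(s["position"],np.degrees(np.arctan2(R[1,0],R[0,0])),s["ft_force"],s["wrist_torque"],s["q"])
E
```

```text
[ 0.61385465 -0.03031662  0.12477567] 6.144845525169138 [0.95881099 0.02252246 7.78879816] [ 0.02773627 -0.10235949 -0.21261837] [-1.38507171e+01  3.32325454e+01  7.30241511e+01  4.03949140e-03
  7.35271324e+01 -1.09996575e+02]
```

Call:
servo_tool(rows=[0,-0.0002,-0.0001,0,0,0,-3,0,-0.0001,-0.0001,0,0,0,-3,0,-0.0001,-0.0001,0,0,0,-3,0,0,-0.0001,0,0,0,-3,0,0,-0.0001,0,0,0,-3,0,0,-0.0001,0,0,0,-3,0,0,-0.0001,0,0,0,-3,0,0,-0.0001,0,0,0,-3,0,0,0,0,0,0,-0.8,0,0,0,0,0,0,0])

```text
time_s: 13.02
position: [0.6136, -0.0316, 0.1249]
tool_rot: [[0.948, 0.004, 0.318], [-0.318, -0.002, 0.948], [0.004, -1.0, -0.0]]
ft_force: [1.0, -1.4, 6.9]
grip_width: 0.0204
```

```bash
python3 - <<'E'
from h import *
s,im=snap("wrist","w8");R=s["tool_rot"]; print(s["position"],np.degrees(np.arctan2(R[1,0],R[0,0])),s["ft_force"],s["wrist_torque"],s["grip_width"])
sub=np.clip(im[105:275,195:435,::-1].astype(float)*1.8,0,255).astype(np.uint8)
cv2.imwrite("pics/w8c.png",cv2.resize(sub,None,fx=3.3,fy=3.3,interpolation=cv2.INTER_CUBIC))
s,im=snap("side","s8"); s,im=snap("top","t8")
E
```

```text
[ 0.61362389 -0.03160061  0.12489321] -18.566560286374187 [ 0.9800783  -1.37506367  6.91440944] [-0.34146483 -0.14193802 -0.19400801] 0.02044119754251795
```

View pics/w8c.png

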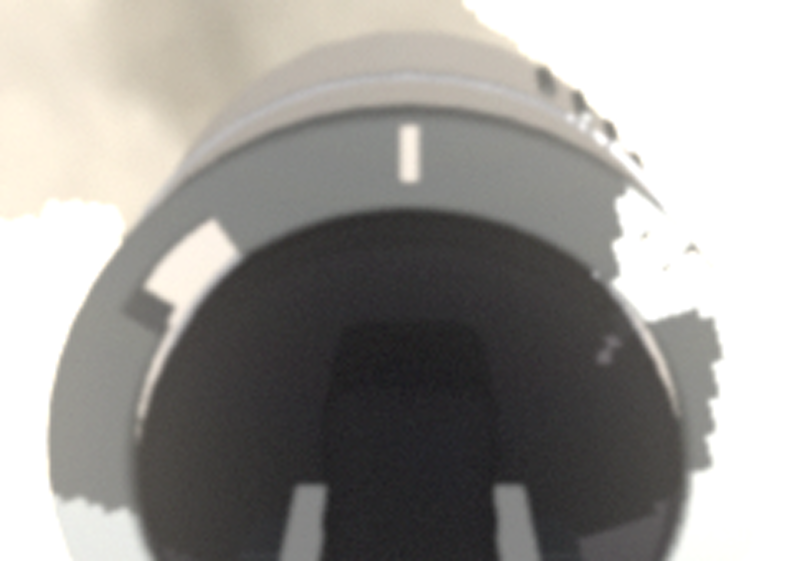

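View pics/s8.png

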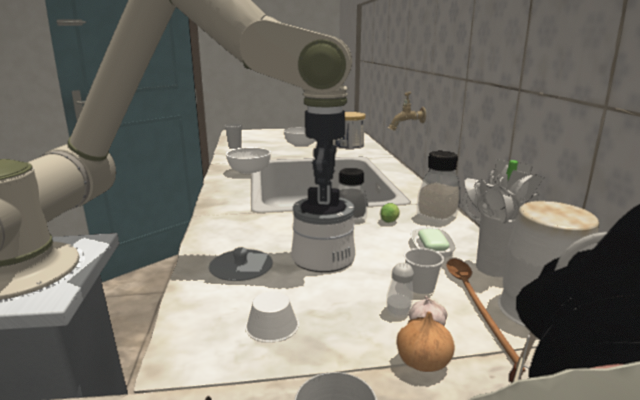

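View pics/t8.png

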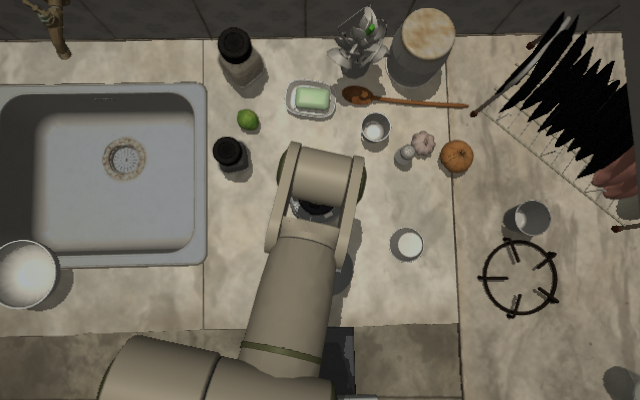

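The half-turn rib at (409,152) in the crop lines up with the bar at (412,~350). The tool has turned from 26.3° to −18.6°, or 44.9°. I let it settle, check, and hand in.

Call:
servo_tool(rows=[0,0,0,0,0,0,0,0,0,0,0,0,0,0,0,0,0,0,0,0,0,0,0,0,0,0,0,0,0,0,0,0,0,0,0])

```text
time_s: 13.58
position: [0.6136, -0.0316, 0.1249]
tool_rot: [[0.948, 0.004, 0.317], [-0.317, -0.002, 0.948], [0.004, -1.0, -0.0]]
ft_force: [1.1, -1.8, 7.1]
grip_width: 0.0205
```

```bash
python3 - <<'E'
from h import *
s,im=snap("wrist","w9");R=s["tool_rot"]; a=np.degrees(np.arctan2(R[1,0],R[0,0])); print(s["position"],a,s["ft_force"],s["grip_width"],s["time_s"])
d=cv2.absdiff(im[:,:,::-1],cv2.imread("pics/w8.png")); print((d.max(2)>40).sum())
if abs(a+18.7)<2 and abs(s["position"][2]-.1247)<.002: env.close_job(); print("closed")
E
```

```text
[ 0.61359584 -0.03164025  0.12488325] -18.50647929547458 [ 1.09317469 -1.82125028  7.09800537] 0.020485815695374342 13.5833
6
the job is handed in; nothing more can be done
closed
```

I lifted the cover off and stood it knob up on the worktop. I then dropped the lid into the collar through its slots, turned it clockwise to the half-turn mark, and handed the job in at 13.6 s with the gripper still holding it.

- **Half turn:** the tool turned about 44.8° from the slot angle of 26.3°, and the half-turn rib lines up with the lid's bar in the wrist view. I did not feel or command anything near the lock click.
- **Seating:** the gripper's height puts the lid's underside at about 0.100 m, with about 7 N between tool and lid along the vertical. The grip was set at 90 N.
- **Stillness:** nothing moved over the last half second; the angle changed by less than 0.1° and the wrist picture was unchanged.
- **Cover and bystanders:** the cover stands flat, and the katori, salt shaker, seed jar and steel cup look unmoved in the top view.

**Disagreements and limits:**
- The collar-centre estimates from the two cameras differed by 1–2 mm, but the lid went in with no contact force before it seated.
- The switch ring's angle can't be read directly, so I judged it only from how far the lid was turned.
- The wrist's twist reading was about −0.2 N m, the opposite sign from what the spring should give. I put this down to noise and did not look into it further.

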